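# Re-tighten the microphone arm's foot with its ratchet

### The arm

A 6-joint arm with a two-finger parallel gripper is mounted at the origin on the work surface. World frame = base frame: x ahead of the robot, y to its left, z up, the work surface at z = 0. Lengths are in m, angles in rad, forces in N, time in s.
With the tool pointing down it reaches from about 0.275 to 0.975 m from the base axis. Payload 8.4 kg.
Tool frame: the origin (TCP) lies at the very end of the fingers, on their centre line; the grasp point (between the pads) lies 19 mm behind it; x points along the fingers, y is the direction in which the jaws open and shut, and the axes are right-handed (so a half turn about x gives the same grasp; the last joint's range is limited). The gripper opens to 92 mm and grips with 3 to 60 N. Pads are 20 mm wide; open, the fingers measure 128 mm over their backs; the gripper's body (75 mm by 189 mm) begins 69 mm behind the grasp point.
Start: joints at [-1.327, 0.353, 1.633, -0, 1.155, -0.002], TCP at [0.152, -0.606, 0.215] pointing down, gripper open.
Joint ranges: [-2.63, 2.63], [-0.92, 2.1], [0.06, 2.66], [-1.3, 4.44], [0, 2.69], [-3.02, 3.02]. Speed limits (rad/s): [2.22, 2.22, 2.79, 3.14, 3.14, 3.14].

### API

Orientations are given as [roll, pitch, yaw] about the fixed x, y, z axes, in that order (R = Rz(yaw) Ry(pitch) Rx(roll)).
In Python, from workcell import r gives the robot as it stands.
- The arm moves only by the shell command python3 -m pendant 'ROWS' [FORCE]. ROWS is text: rows parted by semicolons, each of 5 numbers parted by spaces: the shift along the world's x, y, z in cm, then the turn about the world's z in rad, then the closure, from 0 (fully open) to 1 (shut). A call has 1 to 12 rows; each row is the pose to reach, as a shift and turn from the pose commanded when the call began; what a row does not reach only later rows make up. A row lasts 1/12 s, in which the tool goes at most 41.7 mm and 7.16 degrees, less where a joint would pass 70% of its speed; a pose out of reach is approached as far as the arm can. A call with a gripper value outside its range is refused whole. The fingers move at their own pace and stop on an object; FORCE is the grip in N (left out, the last holds). Time passes only in rows, so rows that repeat a pose let the fingers close. It gives the time, the measured TCP pose, the force and the opening at its end, in the units of the state.
- r.sense(): the state, without advancing time (a new reading comes with each control period).
- r.get_image(name): name is "scene" or "top" or "wrist"; returns (picture, depth): 480x640x3 uint8, red, green, blue; 480x640 float32, m along the optical axis (not along the pixel's ray), 0 where there is no reading.
- r.calibration(name): a dict with "fx", "fy", "cx", "cy" (pixels), "world_to_cam" (4x4, takes a point from world to camera coordinates); the wrist camera has in their place "tool_from_camera" (4x4, takes a point from camera to tool coordinates, whose origin is the TCP and whose axes are the tool frame's). Camera axes: x right, y down, z forward; pixel columns grow to the right and rows downward; lengths in m; the calibration is good to about 2 mm. A picture is of the moment at which its call begins: read the wrist's pose just before it. calibration takes no time and is no camera call.
- r.hand_in(): hands the job in, once; it reports no verdict.
The state is a dict: "clock": time; "qpos": joint angles; "dq": joint speeds; "tau": joint torques, N m; "eef_pos": TCP position; "tool_rot": TCP orientation; "ft_force": force on the tool from outside, world axes, zero at the start; "moment": the same for the moment, N m; "finger_gap": finger opening in m.
Only numpy, scipy, OpenCV 4.12 (cv2) and the standard library are available. Lean on these libraries where they do the work, as an engineer would, in place of code of your own. Each camera call takes 0.05 s, during which the arm holds its last target.

### The job

The red desk foot of the microphone arm is loose and its ratchet is still set to loosen. Flip the red ratchet's yellow direction lever over to the other side, then check it by swinging the handle back anticlockwise (seen from above) about 70 degrees, where it should free-wheel without turning the bolt, and finally pull the handle round clockwise until the white pointer on the bolt's flange stands inside the green band on the foot, then let go. Leave the blue foot's ratchet, its handle and its lever alone.

Things in the scene. Friction and masses are not known exactly. Their poses are not given: they have to be found in the camera images.
- red_knob (a point): Centre of the yellow 18 mm knob on the red ratchet's direction lever, 38 mm from its pivot, which is 24 mm from the bolt axis on the side opposite the handle, 36 mm above the table. It leans 20 mm to either side (67 mm above the table; 74 upright) and falls over by itself past upright; under 1 N. Below it: steel head, 72 mm wide, red top at 41 mm, bolt end in its middle at 48 mm.
- red_lever (a joint): Lean of the red direction lever, rad: 0 upright; negative = loosen (leans to the +y side of red_grip's frame; it starts so); positive = tighten (leans to the -y side). It rests at 0.25 to 0.56 either side, as the pawl sits on or between the teeth, and clicks up and down while free-wheeling.
- red_grip (a point): Centre of the black grip (95 long, 22 wide, 22 mm high) of the red ratchet's handle, 33 mm above the table. x axis: along the handle to the bolt axis, 130 mm away; z up. The handle turns level about that axis and starts 0.2 to 0.5 rad short of its clockwise stop, with 1.45 rad or more free anticlockwise. Under 1 N at the grip to free-wheel, 2 to 3 N to drive the bolt.
- red_bolt (a joint): Turn of the red foot's bolt, rad: near 0 at the start, grows clockwise seen from above (tightening). Stays where left. White pointer on its 88 mm steel flange; green band = 0.61 to 1.48 rad (35 to 85 degrees). Up to 0.4 rad of handle travel is lost before the teeth drive. Foot: fixed red plate 180 x 130 x 10 mm with a 42 mm high socket tube 94 mm beyond the axis.
- blue_grip (a point): Centre of the grip of the blue foot's ratchet, which has the same sizes, with blue in place of red: not to be used.
- blue_knob (a point): Centre of the yellow lever knob of the blue foot's ratchet, same sizes as the red one's: not to be touched.

How it is judged:
On the way, in this order (a step that is already met when the one before it is completed fails the run):
1. the red ratchet's lever is flipped to the tightening side (value of joint red_lever above 0.2 rad), for 0.2 s.
2. the red handle has been swung back by about 40 degrees or more without loosening the bolt (distance of red_grip from where it was at the start of the episode above 0.085 m and value of joint red_bolt between -0.17 and 0.61 rad), for 0.1 s.
At the end, for the whole second after the job is handed in: The red bolt has been tightened by 35 to 85 degrees (white pointer in the green band) and is at rest, and the red lever still leans to the tightening side (more than 0.15 rad) (value of joint red_bolt between 0.61 and 1.48 rad and value of joint red_lever above 0.15 rad and velocity of joint red_bolt between -0.05 and 0.05 rad/s); the robot touches nothing.
It fails at once if the red bolt is loosened by more than 12 degrees (value of joint red_bolt below -0.21 rad).
It fails at once if the blue ratchet's handle is moved more than 20 mm (distance of blue_grip from where it was at the start of the episode above 0.02 m).
It fails at once if the blue ratchet's lever is moved more than 20 mm (distance of blue_knob from where it was at the start of the episode above 0.02 m).
It also fails if it takes over 58 s, if anything falls off the work surface, if the arm or the gripper's body presses on something with over 40 N, if the wrist force passes 120 N, or if a joint passes its speed limit or range.

## Working session

There is one attempt and no reset: what is moved stays moved. The work goes in short steps, Python scripts to look and compute and a shell command to move; the robot and the scene stay as the last step left them, time stands still between calls to the robot, and variables do not carry over. Pictures are saved under pics/ and viewed, and the job is handed in when it is done.

```bash
ls; mkdir -p pics; python3 - <<'E'
from workcell import r
import cv2,numpy as np
s=r.sense();print({k:np.round(v,3) for k,v in s.items()})
for n in("top","scene"):
    im,d=r.get_image(n);cv2.imwrite(f"pics/{n}0.png",im[...,::-1]);np.savez(f"pics/{n}0.npz",im=im,d=d)
    print(n,r.calibration(n))
E
```

```text
pics
{'clock': np.float64(0.0), 'qpos': array([-1.327,  0.354,  1.634, -0.   ,  1.155, -0.002]), 'dq': array([0.002, 0.002, 0.   , 0.001, 0.001, 0.001]), 'tau': array([-2.0000e-03, -5.9385e+01, -3.3421e+01,  7.0000e-02,  2.4000e-02,
       -0.0000e+00]), 'eef_pos': array([ 0.152, -0.606,  0.214]), 'tool_rot': array([-1.568,  1.569,  1.819]), 'ft_force': array([-0.653, -0.193, -0.662]), 'moment': array([-0.028, -0.012, -0.019]), 'finger_gap': np.float64(0.092)}
top {'fx': 612.4230821748612, 'fy': 612.4230821748612, 'cx': 318.1465985645831, 'cy': 240.7925079355915, 'world_to_cam': array([[ 0.02408357, -0.99935709,  0.02655897, -0.04372864],
       [-0.99334082, -0.02691576, -0.11202478,  0.5276715 ],
       [ 0.11266761, -0.02368415, -0.99335043,  0.91977835],
       [ 0.        ,  0.        ,  0.        ,  1.        ]])}
scene {'fx': 549.3898582902397, 'fy': 549.3898582902397, 'cx': 320.90825573254676, 'cy': 236.37010977535496, 'world_to_cam': array([[ 0.87884994,  0.47692507, -0.01285546, -0.49598354],
       [ 0.35059612, -0.66386412, -0.66058064, -0.15107895],
       [-0.32358175,  0.57604418, -0.75064502,  1.15429606],
       [ 0.        ,  0.        ,  0.        ,  1.        ]])}
```

View pics/top0.png

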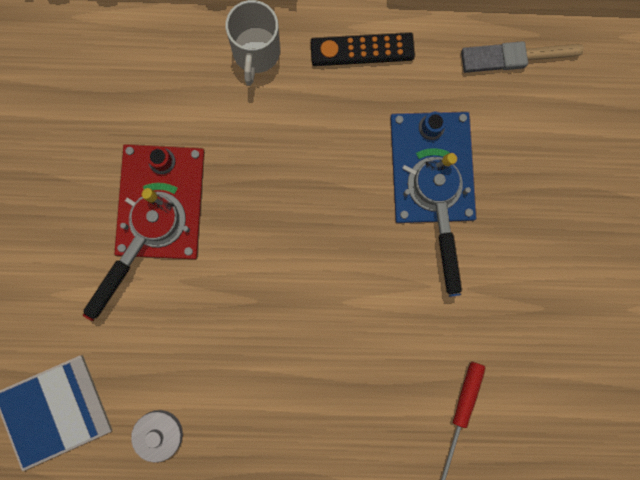

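View pics/scene0.png

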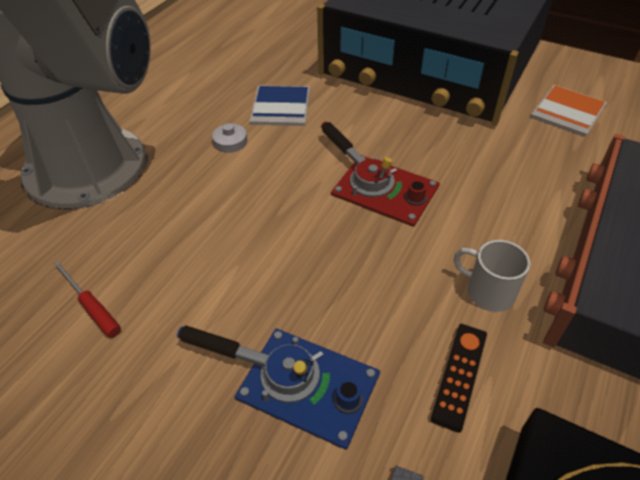

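```bash
cat > h.py <<'E'
import numpy as np,cv2
from workcell import r
def ray(n,u,v,z,T=None):
    c=r.calibration(n);d=np.array([(u-c["cx"])/c["fx"],(v-c["cy"])/c["fy"],1])
    M=np.linalg.inv(c["world_to_cam"]);o=M[:3,3];w=M[:3,:3]@d
    return o+w*(z-o[2])/w[2]
def cent(mask,minA=15):
    n,l,st,ce=cv2.connectedComponentsWithStats(mask.astype(np.uint8))
    return [(int(st[i,4]),ce[i].round(1)) for i in range(1,n) if st[i,4]>=minA]
def masks(im):
    h=cv2.cvtColor(im,cv2.COLOR_RGB2HSV).astype(int);H,S,V=h[...,0],h[...,1],h[...,2]
    return dict(yellow=(H>20)&(H<32)&(S>170)&(V>130),black=(V<45),green=(H>45)&(H<80)&(S>120),
      red=((H<6)|(H>174))&(S>170)&(V>90))
E
python3 - <<'E'
from h import *
for n in("top","scene"):
    im=np.load(f"pics/{n}0.npz")["im"];m=masks(im)
    for k in m: print(n,k,[c for c in cent(m[k]) if c[0]<6000])
    if n=="top":
        cv2.imwrite("pics/crop0.png",cv2.resize(im[130:330,70:270,::-1],(800,800),interpolation=cv2.INTER_CUBIC)[:600])
E
```

```text
top yellow [(67, array([451.2, 157.9])), (72, array([146.8, 193.1]))]
top black [(1930, array([363.1,  50.3])), (145, array([435.2, 121.2])), (16, array([423.6, 130.5])), (17, array([434.8, 134.9])), (145, array([157. , 156.1])), (859, array([449.4, 263. ])), (941, array([106. , 289.6]))]
top green [(190, array([431.3, 152.4])), (152, array([161.3, 186.9]))]
top red [(4852, array([161.9, 194.3])), (936, array([151.3, 220.1])), (954, array([468.9, 394.3]))]
scene yellow [(23, array([387.6, 159.8])), (68, array([298.8, 367.4]))]
scene black [(75, array([84.7, 17.3])), (21, array([434.2,   1.3])), (34, array([447.9,   2.8])), (46, array([462.1,   4.1])), (61, array([476.1,   5.6])), (86, array([490.1,   7.2])), (5820, array([583.4,  28.6])), (2237, array([129.5,  47.4])), (446, array([44.9, 97.3])), (344, array([336.1, 136.9])), (56, array([417.2, 185.2])), (30, array([578.9, 295.2])), (3106, array([603. , 343.3])), (2032, array([457.1, 382.6])), (883, array([208.6, 341.4])), (21, array([298.5, 375.9])), (182, array([348.3, 389.5])), (87, array([339. , 400.9])), (5304, array([560.7, 448.9])), (732, array([609.6, 473.8]))]
scene green [(76, array([395.2, 190.1])), (241, array([320.9, 388.2]))]
scene red [(299, array([367.6, 168.9])), (1814, array([391.3, 196. ])), (15, array([386.9, 171.9])), (699, array([ 97.5, 312.1]))]
```

View pics/crop0.png

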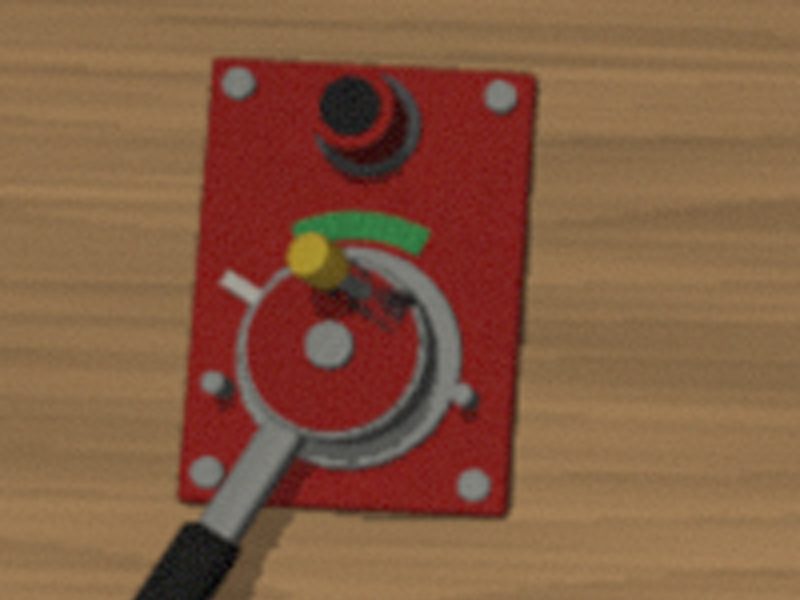

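```bash
python3 - <<'E'
from h import *
p=lambda *a:print(a,ray(*a).round(4))
b=ray("top",152,215.75,.048);g=ray("top",106,289.6,.038)
k=ray("top",146.8,193.1,.068);kb=ray("top",451.2,157.9,.068)
print("bolt",b,"grip",g,"knob",k)
print("dist",np.linalg.norm((b-g)[:2]))
def inter(p1,p2):
    A=[];B=[]
    for n,uv in(("top",p1),("scene",p2)):
        a=ray(n,*uv,0);c=ray(n,*uv,.2);d=(c-a)/np.linalg.norm(c-a);P=np.eye(3)-np.outer(d,d);A.append(P);B.append(P@a)
    A=np.array(A);B=np.array(B);return np.linalg.solve(A.sum(0),B.sum(0))
print("tri knob",inter((146.8,193.1),(387.6,159.8)),"tri grip",inter((106,289.6),(336.1,136.9)))
x=(b-g)[:2];x/=np.linalg.norm(x);y=np.array([-x[1],x[0]])
print("heading",np.arctan2(x[1],x[0]));q=(k-b)[:2];print("knob in grip frame",q@x,q@y)
pv=b[:2]+.024*x
for s in(1,-1): print("knob side",s,pv+s*.02*y)
pt=ray("top",126.2,199.2,.014);gr=ray("top",161.3,186.9,.010);f=lambda v:np.arctan2(v[1]-b[1],v[0]-b[0])
print("pointer ang",f(pt),"green",f(gr))
print("screen plates",ray("top",97.5+60,156,.042))
E
```

```text
bolt [0.55801406 0.22334463 0.048     ] grip [0.44486241 0.28871399 0.038     ] knob [0.58895625 0.22790438 0.068     ]
dist 0.13067689778848246
tri knob [0.58706337 0.22559056 0.07538511] tri grip [0.44445023 0.29013879 0.03205116]
heading -0.5238720136935707
knob in grip frame 0.024511531482470636 0.01942665518623663
knob side 1 [0.58880013 0.22865672]
knob side -1 [0.56879066 0.19402117]
pointer ang 1.0297537397131804 green -0.05109135939567582
screen plates [0.65237064 0.22147102 0.042     ]
```

```bash
python3 - <<'E'
from h import *
from scipy.spatial.transform import Rotation as R
s=r.sense();M=R.from_euler("xyz",s["tool_rot"]).as_matrix();print(M.round(3)); 
a=np.arctan2(M[1,1],M[0,1]);print("tool y angle",a, "q1",s["qpos"][0])
# desired for push: jaw axis along handle heading -0.524 ; for grip: heading+pi/2
for nm,t in(("push",-.524),("grip",-.524+np.pi/2)):
    for k in(-2,-1,0,1,2): print(nm,t-a+k*np.pi)
k=np.array([.5888,.228]);y=np.array([.5,.866]);
print("start",k+.03*y-s["eef_pos"][:2], "end", k-.035*y-s["eef_pos"][:2])
E
```

```text
[[-0.     0.243 -0.97 ]
 [ 0.001 -0.97  -0.243]
 [-1.    -0.001  0.   ]]
tool y angle -1.3250050305101166 q1 -1.3274041300000075
push -5.482180276669469
push -2.3405876230796765
push 0.8010050305101166
push 3.9425976840999097
push 7.084190337689703
grip -3.911383949874573
grip -0.7697912962847799
grip 2.371801357305013
grip 5.513394010894807
grip 8.6549866644846
start [0.45184187 0.85975133] end [0.41934187 0.80346133]
```

```bash
python3 -m pendant '22 42 0 0.4 1;22 42 0 0.4 1;22 42 0 0.4 1;22 42 0 0.4 1;22 42 0 0.4 1;22 42 0 0.4 1;22 42 0 0.4 1;22 42 0 0.4 1;22 42 0 0.4 1;22 42 0 0.4 1;22 42 0 0.4 1;22 42 0 0.4 1' 20
```

```text
clock: 1.1
eef_pos: [0.3732, -0.1825, 0.2145]
tool_rot: [-2.562, 1.57, 1.227]
ft_force: [-0.0, -0.1, -0.3]
finger_gap: 0.0144
```

```bash
python3 -m pendant '23.2 44 0 0.4 1;23.2 44 0 0.4 1;23.2 44 0 0.4 1;23.2 44 0 0.4 1;23.2 44 0 0.4 1;23.2 44 0 0.4 1;23.2 44 0 0.4 1;23.2 44 0 0.4 1;23.2 44 0 0.4 1;23.2 44 0 0.4 1;23.2 44 0 0.4 1;23.2 44 0 0.4 1'; python3 - <<'E'
from h import *
s=r.sense();print(s["eef_pos"],s["tool_rot"],s["finger_gap"])
im,d=r.get_image("wrist");cv2.imwrite("pics/w1.png",im[...,::-1])
E
```

```text
clock: 2.1
eef_pos: [0.6045, 0.2561, 0.2141]
tool_rot: [-0.781, 1.57, -2.876]
ft_force: [0.2, 0.6, -0.0]
finger_gap: 0.0003
[0.60454073 0.2560774  0.21411091] [-0.7807446   1.57033102 -2.87606543] 0.00030606532391642526
```

View pics/w1.png

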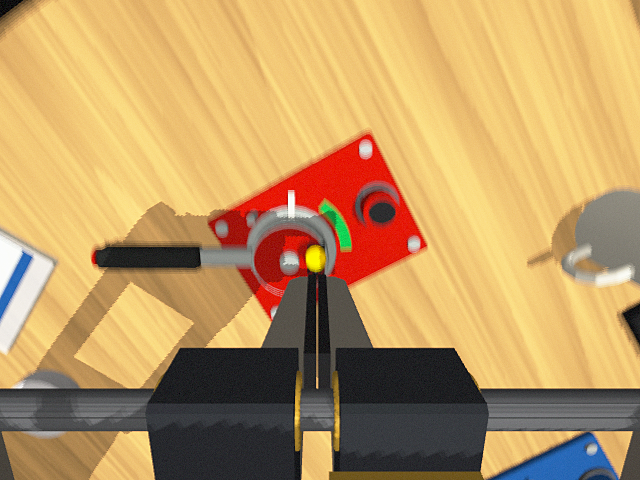

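```bash
python3 - <<'E'
from h import *
from scipy.spatial.transform import Rotation as R
s=r.sense();c=r.calibration("wrist");T=np.eye(4);T[:3,:3]=R.from_euler("xyz",s["tool_rot"]).as_matrix();T[:3,3]=s["eef_pos"]
W=T@c["tool_from_camera"]
o=W[:3,3]
for z in(.066,.068):
    w=W[:3,:3]@[(315-c["cx"])/c["fx"],(258-c["cy"])/c["fy"],1];print(o+w*(z-o[2])/w[2])
w=W[:3,:3]@[(290-c["cx"])/c["fx"],(262-c["cy"])/c["fy"],1];print("bolt",o+w*(.048-o[2])/w[2])
E
```

```text
[0.58841953 0.23047635 0.066     ]
[0.58878852 0.23110257 0.068     ]
bolt [0.56369836 0.23277908 0.048     ]
```

```bash
python3 - <<'E'
from h import *
im=cv2.imread("pics/w1.png");cv2.imwrite("pics/w1c.png",cv2.resize(im[170:320,200:400],(800,600),interpolation=cv2.INTER_CUBIC))
im=cv2.imread("pics/scene0.png");cv2.imwrite("pics/s0c.png",cv2.resize(im[110:230,310:450],(700,600),interpolation=cv2.INTER_CUBIC))
E
```

```text
(no output)
```

View pics/w1c.png

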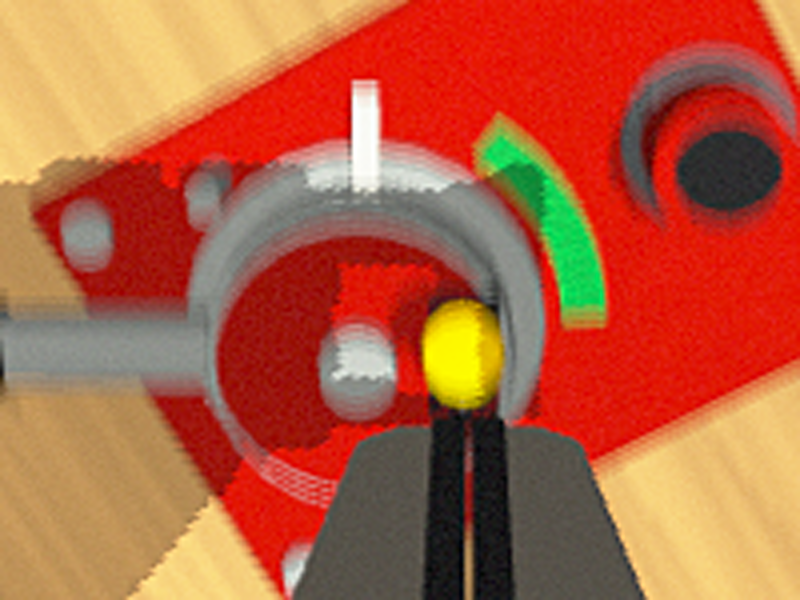

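View pics/s0c.png

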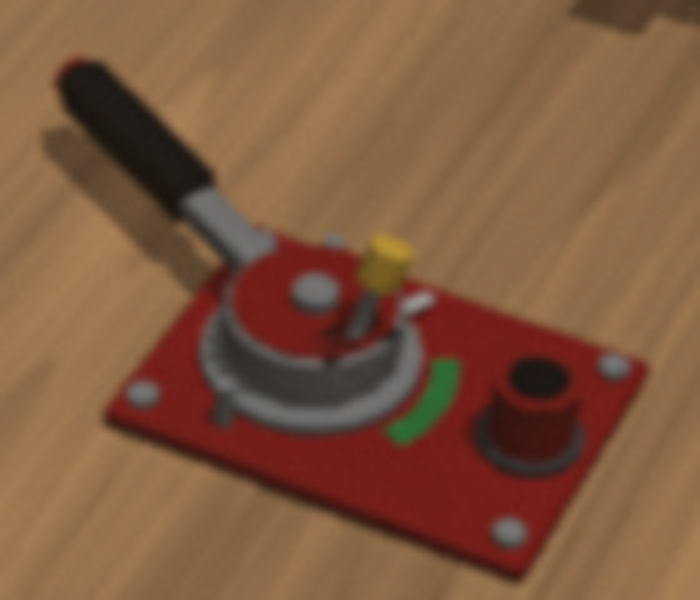

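```bash
python3 -m pendant '0 0 -4 0 1;0 0 -8 0 1;0 0 -12 0 1;0 0 -15.7 0 1;0 0 -15.7 0 1;-0.5 -0.9 -15.7 0 1;-1 -1.7 -15.7 0 1;-1.5 -2.6 -15.7 0 1;-1.8 -3.1 -15.7 0 1;-2.1 -3.6 -15.7 0 1;-2.3 -4.0 -15.7 0 1;-2.3 -4.0 -15.7 0 1'; python3 - <<'E'
from h import *
for n in("top","scene"):
    im,d=r.get_image(n);cv2.imwrite(f"pics/{n}2.png",im[...,::-1])
    t=im[130:280,80:280] if n=="top" else im[110:230,310:450]
    cv2.imwrite(f"pics/{n}2c.png",cv2.resize(t[...,::-1],(700,525 if n=="top" else 600),interpolation=cv2.INTER_CUBIC))
E
```

```text
clock: 3.15
eef_pos: [0.5812, 0.2131, 0.0586]
tool_rot: [2.459, 1.569, 0.363]
ft_force: [0.1, -0.5, -0.5]
finger_gap: 0.0005
```

View pics/top2c.png

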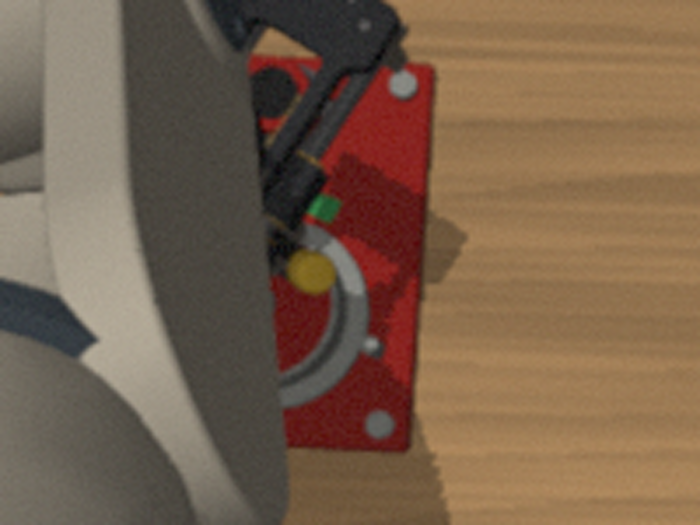

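View pics/scene2c.png

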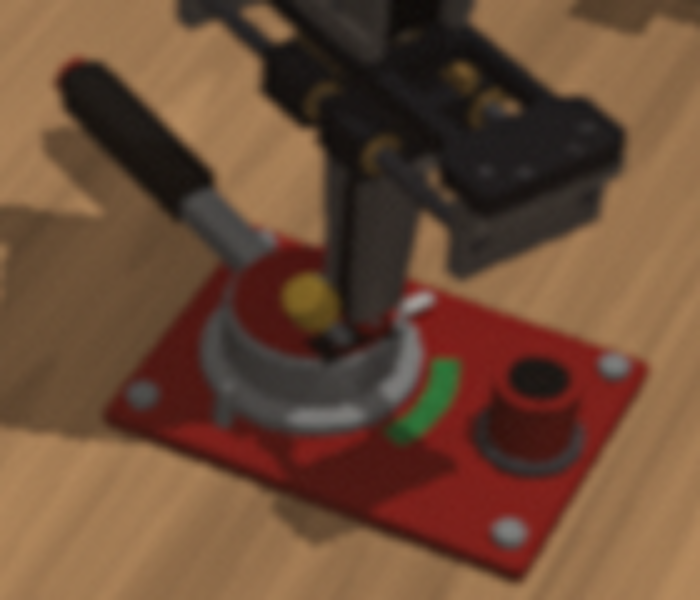

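```bash
python3 -m pendant '0 0 4 0 1;0 0 8 0.1 1;-3 2 10 0.23 0.3;-6 4 10 0.35 0;-10 6 10 0.47 0;-13.6 7.5 10 0.59 0;-13.6 7.5 10 0.71 0;-13.6 7.5 10 0.83 0;-13.6 7.5 10 0.95 0;-13.6 7.5 10 1.07 0;-13.6 7.5 10 1.19 0;-13.6 7.5 10 1.31 0'; python3 -m pendant '0 0 0 0.12 0;0 0 0 0.26 0;0 0 0 0.26 0;0 0 0 0.26 0'; python3 - <<'E'
from h import *
from scipy.spatial.transform import Rotation as R
s=r.sense();M=R.from_euler("xyz",s["tool_rot"]).as_matrix();print(s["eef_pos"],"tool y",np.arctan2(M[1,1],M[0,1]),s["qpos"])
im,d=r.get_image("wrist");cv2.imwrite("pics/w3.png",im[...,::-1])
im,d=r.get_image("scene");print(cent(masks(im)["yellow"]))
E
```

```text
clock: 4.25
eef_pos: [0.4451, 0.2892, 0.1577]
tool_rot: [1.597, 1.571, 0.818]
ft_force: [-0.1, -0.2, 0.1]
finger_gap: 0.0653
clock: 4.58
eef_pos: [0.4451, 0.289, 0.1576]
tool_rot: [0.64, 1.571, 0.112]
ft_force: [-0.3, 0.3, 0.2]
finger_gap: 0.0905
[0.4451386  0.28902736 0.15759669] tool y 1.042801178642862 [ 5.73061294e-01  2.72639753e-01  1.88948567e+00 -1.13088155e-05
  9.79448323e-01 -4.69733580e-01]
[(36, array([370.6, 168.6])), (69, array([298.9, 367.5]))]
```

View pics/w3.png

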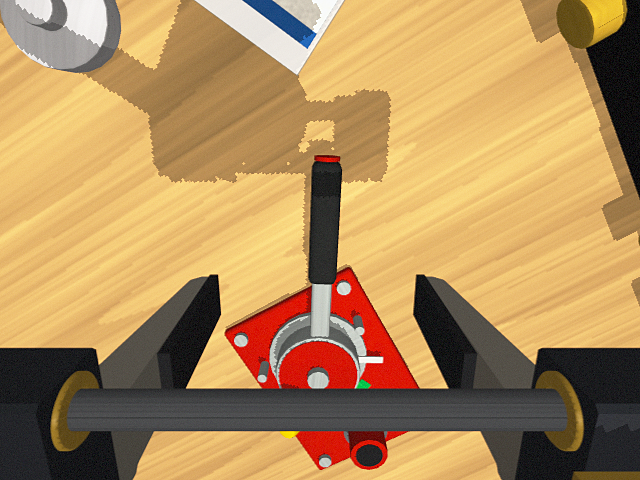

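```bash
python3 -m pendant '0 0 -4 0 0;0 0 -8 0 0;0 0 -11 0 0;0 0 -13.7 0 0.4;0 0 -13.7 0 0.68;0 0 -13.7 0 0.68;0 0 -13.7 0 0.68;0 0 -13.7 0 0.68;0 0 -13.7 0 0.68' 10; python3 - <<'E'
import numpy as np
b=np.array([.558,.2235]);R=.13;a0=2.614;g0=b+R*np.array([np.cos(a0),np.sin(a0)])
print(g0)
for d in np.arange(0,1.3,.1): print(round(d,2),((b+R*np.array([np.cos(a0+d),np.sin(a0+d)])-g0)*100).round(2))
E
```

```text
clock: 5.43
eef_pos: [0.4463, 0.2896, 0.0224]
tool_rot: [1.101, 1.568, 0.575]
ft_force: [0.5, -0.2, 0.8]
finger_gap: 0.0541
[0.4456772  0.28894912]
0.0 [0. 0.]
0.1 [-0.6  -1.15]
0.2 [-1.08 -2.36]
0.3 [-1.43 -3.61]
0.4 [-1.66 -4.89]
0.5 [-1.76 -6.19]
0.6 [-1.73 -7.49]
0.7 [-1.57 -8.78]
0.8 [ -1.29 -10.04]
0.9 [ -0.88 -11.28]
1.0 [ -0.34 -12.46]
1.1 [  0.3  -13.59]
1.2 [  1.06 -14.64]
```

```bash
python3 -m pendant '0 0 0 0 0.68;0 0 0 0 0.68;0 0 0 0 0.68;-0.6 -1.15 0 0.1 0.68;-1.1 -2.35 0 0.2 0.68;-1.4 -3.6 0 0.3 0.68;-1.65 -4.9 0 0.4 0.68;-1.75 -6.2 0 0.5 0.68;-1.75 -7.5 0 0.6 0.68;-1.55 -8.8 0 0.7 0.68;-1.55 -8.8 0 0.7 0.68'; python3 - <<'E'
from h import *
for n in("top","scene"):
    im,d=r.get_image(n);m=masks(im);print(n,cent(m["yellow"]),cent(m["black"],300))
    t=im[130:330,70:270] if n=="top" else im[110:230,310:450]
    cv2.imwrite(f"pics/{n}4c.png",cv2.resize(t[...,::-1],(600,600) if n=="top" else (700,600),interpolation=cv2.INTER_CUBIC))
E
```

```text
clock: 6.35
eef_pos: [0.4293, 0.1992, 0.0207]
tool_rot: [-2.545, 1.57, -2.366]
ft_force: [0.7, -0.3, 0.5]
finger_gap: 0.0292
top [(70, array([451.2, 158.1])), (100, array([159.6, 194.5]))] [(1904, array([362.9,  50.4])), (852, array([449.4, 263.1])), (620, array([150.7, 270.6])), (371, array([178.6, 310.9]))]
scene [(46, array([383.3, 167.6])), (62, array([298.7, 367.9]))] [(1151, array([299.7,  12.7])), (5777, array([583.7,  28.5])), (8332, array([419.1,  61.5])), (1803, array([16. , 73.6])), (375, array([61.5, 92.6])), (2000, array([307.8, 122.4])), (3055, array([603. , 343.5])), (1982, array([457.1, 382.7])), (870, array([208.8, 341.4])), (5289, array([560.8, 448.9])), (728, array([609.7, 473.8]))]
```

View pics/top4c.png

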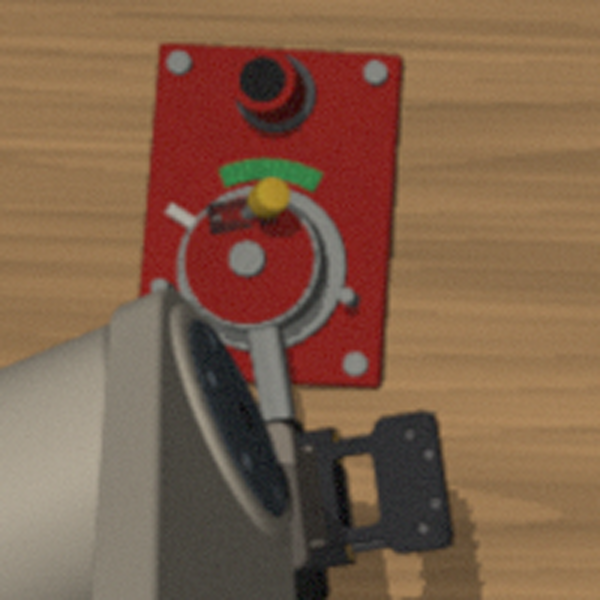

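View pics/scene4c.png

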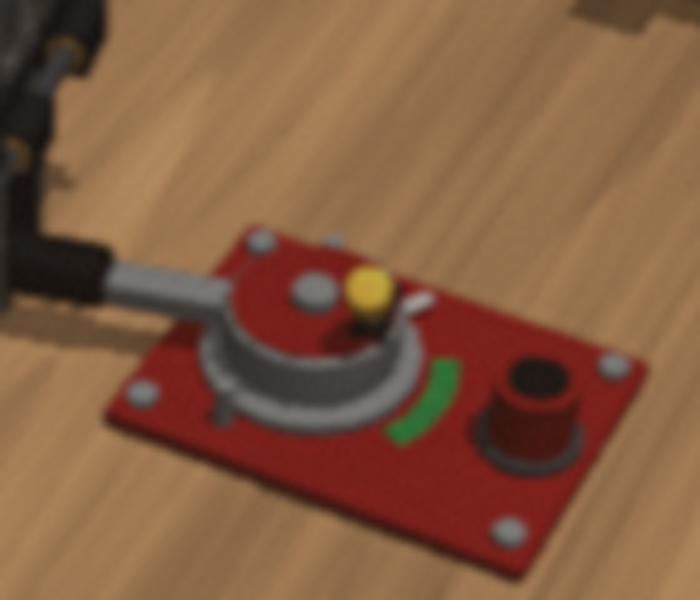

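```bash
python3 -m pendant '0.3 -1.25 0 0.1 0.68;0.7 -2.5 0 0.2 0.68;1.2 -3.65 0 0.3 0.68;1.85 -4.8 0 0.4 0.68;2.6 -5.85 0 0.5 0.68;2.6 -5.85 0 0.5 0.68'; python3 - <<'E'
from h import *
for n in("top",):
    im,d=r.get_image(n);m=masks(im);print(n,cent(m["yellow"]))
    t=im[130:330,70:270] 
    cv2.imwrite(f"pics/{n}5c.png",cv2.resize(t[...,::-1],(600,600),interpolation=cv2.INTER_CUBIC))
b=np.array([.558,.2235]);R=.13;a0=2.614+1.2;P=lambda a:b+R*np.array([np.cos(a),np.sin(a)])
for d in np.arange(0,1.8,.1): print(round(d,2),((P(a0-d)-P(a0))*100).round(2))
E
```

```text
clock: 6.95
eef_pos: [0.4571, 0.1421, 0.0208]
tool_rot: [-0.489, 1.569, 0.187]
ft_force: [0.7, 0.1, -0.4]
finger_gap: 0.0297
top [(68, array([451.2, 158. ])), (89, array([146.7, 192.5]))]
0.0 [0. 0.]
0.1 [-0.76  1.06]
0.2 [-1.41  2.18]
0.3 [-1.94  3.37]
0.4 [-2.35  4.6 ]
0.5 [-2.64  5.87]
0.6 [-2.8   7.16]
0.7 [-2.82  8.46]
0.8 [-2.72  9.75]
0.9 [-2.49 11.03]
1.0 [-2.14 12.28]
1.1 [-1.66 13.49]
1.2 [-1.06 14.64]
1.3 [-0.35 15.73]
1.4 [ 0.46 16.74]
1.5 [ 1.37 17.67]
1.6 [ 2.37 18.5 ]
1.7 [ 3.45 19.23]
```

View pics/top5c.png

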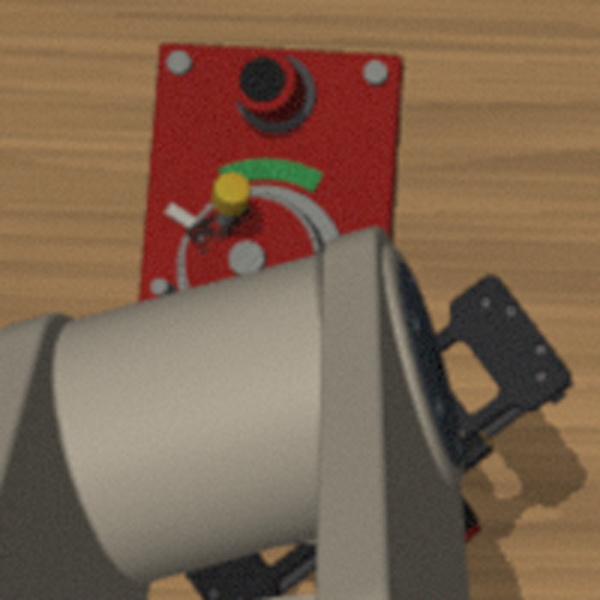

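```bash
python3 -m pendant '-0.75 1.05 0 -0.1 0.68;-1.4 2.2 0 -0.2 0.68;-1.95 3.35 0 -0.3 0.68;-2.35 4.6 0 -0.4 0.68;-2.65 5.85 0 -0.5 0.68;-2.8 7.15 0 -0.6 0.68;-2.8 8.45 0 -0.7 0.68;-2.7 9.75 0 -0.8 0.68;-2.5 11.05 0 -0.9 0.68;-2.15 12.3 0 -1.0 0.68;-1.65 13.5 0 -1.1 0.68;-1.65 13.5 0 -1.1 0.68'; python3 - <<'E'
from h import *
for n in("top","scene"):
    im,d=r.get_image(n);m=masks(im);print(n,cent(m["yellow"]))
    t=im[130:330,70:270] if n=="top" else im[110:230,310:450]
    cv2.imwrite(f"pics/{n}6c.png",cv2.resize(t[...,::-1],(600,600) if n=="top" else (700,600),interpolation=cv2.INTER_CUBIC))
E
```

```text
clock: 8.0
eef_pos: [0.4392, 0.2799, 0.0207]
tool_rot: [1.3, 1.57, 0.866]
ft_force: [-0.9, -1.0, 0.7]
finger_gap: 0.0294
top [(68, array([451.2, 158. ])), (101, array([168. , 204.8]))]
scene [(43, array([373.4, 168.9])), (64, array([298.8, 367.6]))]
```

View pics/top6c.png

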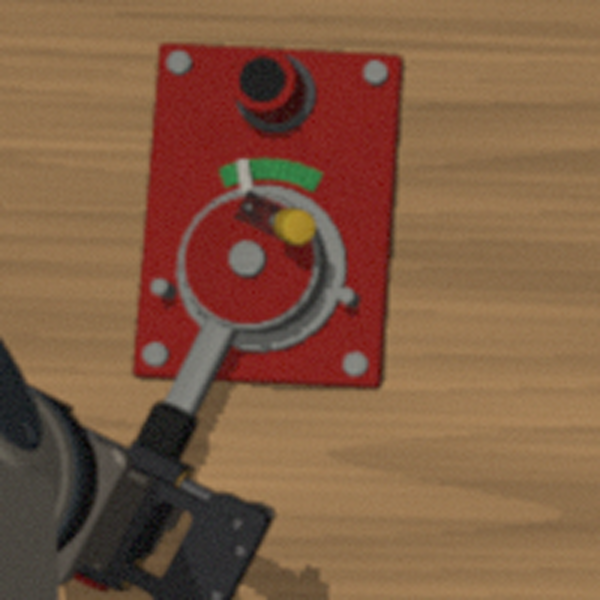

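View pics/scene6c.png

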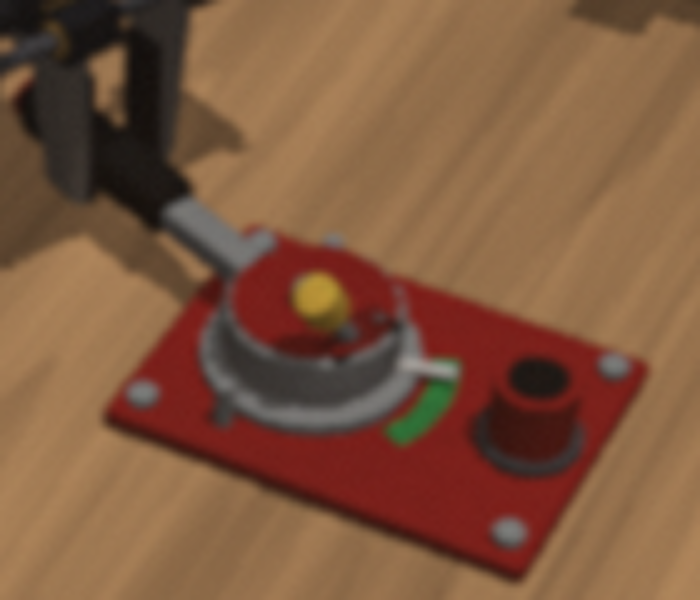

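```bash
python3 -m pendant '0.3 0.6 0 -0.05 0.68;0.6 1.15 0 -0.1 0.68;0.95 1.7 0 -0.15 0.68;1.3 2.25 0 -0.2 0.68;1.3 2.25 0 -0.2 0.68;1.3 2.25 0 -0.2 0.68'; python3 - <<'E'
from h import *
for n in("top",):
    im,d=r.get_image(n);m=masks(im);print(n,cent(m["yellow"]))
    t=im[130:330,70:270] if n=="top" else im[110:230,310:450]
    cv2.imwrite(f"pics/{n}7c.png",cv2.resize(t[...,::-1],(600,600) if n=="top" else (700,600),interpolation=cv2.INTER_CUBIC))
E
```

```text
clock: 8.6
eef_pos: [0.4513, 0.2992, 0.0204]
tool_rot: [-1.954, 1.57, -2.578]
ft_force: [-1.0, 0.2, 0.4]
finger_gap: 0.0296
top [(66, array([451.2, 157.9])), (103, array([169.3, 208.5]))]
```

View pics/top7c.png

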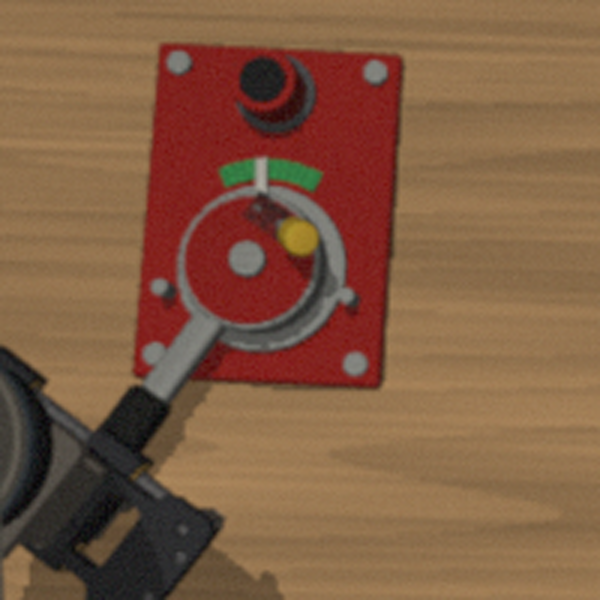

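```bash
python3 -m pendant '0 0 0 0 0.3;0 0 0 0 0;0 0 0 0 0;0 0 0 0 0;0 0 0 0 0;0 0 3 0 0;0 0 6 0 0;0 0 9 0 0;-3 3 12 0 0;-5 5 14 0 0;-5 5 14 0 0;-5 5 14 0 0'; python3 - <<'E'
from h import *
for n in("top","scene"):
    im,d=r.get_image(n);m=masks(im);print(n,cent(m["yellow"]))
    t=im[130:330,70:270] if n=="top" else im[110:230,310:450]
    cv2.imwrite(f"pics/{n}8c.png",cv2.resize(t[...,::-1],(600,600) if n=="top" else (700,600),interpolation=cv2.INTER_CUBIC))
    if n=="top":
        b=ray("top",152,215.75,.048);q=ray("top",70+262/3,130+158/3,.014);print("bolt turn",1.03-np.arctan2(q[1]-b[1],q[0]-b[0]))
E
```

```text
clock: 9.65
eef_pos: [0.4019, 0.3515, 0.1623]
tool_rot: [1.358, 1.567, 0.735]
ft_force: [0.2, 0.1, -0.9]
finger_gap: 0.0919
top [(67, array([451.3, 158. ])), (97, array([169. , 207.3]))]
bolt turn 0.9789075922084319
scene [(36, array([371. , 168.8])), (67, array([298.9, 367.3]))]
```

View pics/top8c.png

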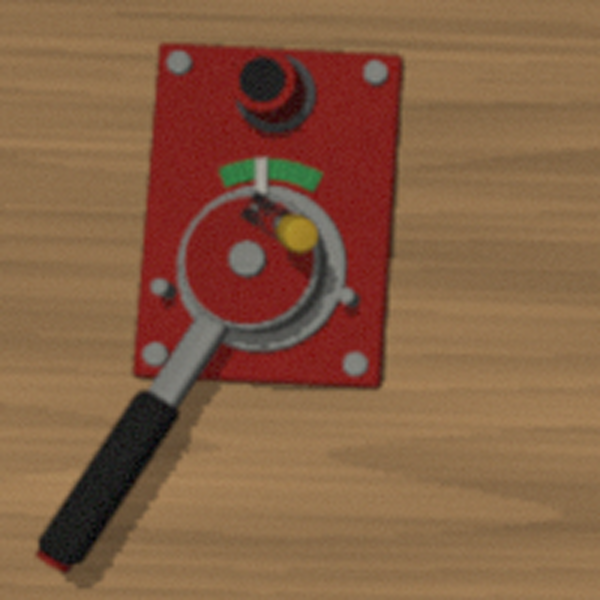

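View pics/scene8c.png

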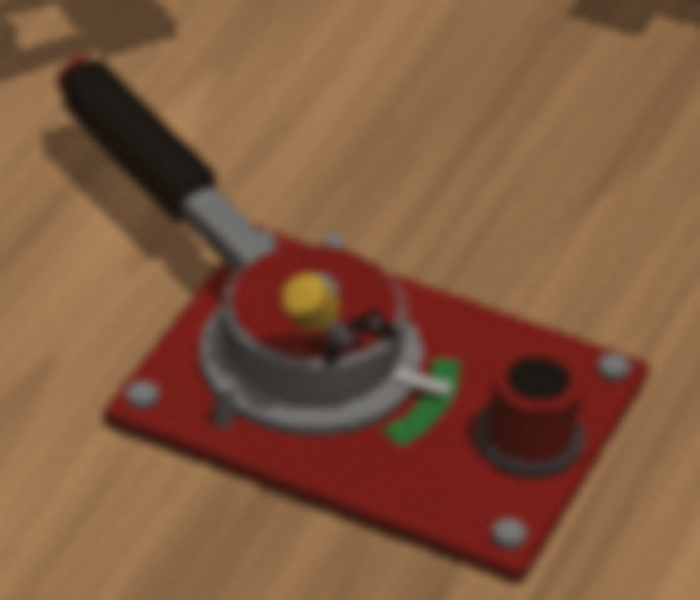

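The pointer stands in the green band at about 0.98 rad. The lever leans to the tightening side, and the gripper is clear of everything.

```bash
python3 -c "
from workcell import r
print(r.hand_in())"
```

```text
the job is handed in; nothing more can be done
None
```

The red foot's bolt is tightened, and I handed the job in after about 10 s on the robot clock; the hand-in reports no verdict.

- **Lever:** I pushed the red lever over to the tightening side with the closed fingers. In the last pictures it still leans that way.
- **Free-wheel check:** With the fingers loosely around the grip, I swung the handle back about 1.2 rad (69°) anticlockwise. The white pointer did not move.
- **Tightening:** I pulled the handle clockwise to just past its starting position. The last top picture puts the bolt's turn at about 0.98 rad, near the middle of the green band, and the scene picture also shows the pointer inside it.
- **Release:** I opened the gripper and lifted clear. The pointer stayed where it was.
- **Blue foot:** I never went near the blue ratchet. Its lever knob stayed at the same pixel throughout; I did not re-measure its handle after the swing back, by when it had not moved.

One check disagreed. An early wrist picture, blurred by motion, put the bolt axis about 10 mm away from where the top camera did. I used the top camera's value because it agreed with the given sizes, and the handle followed the arc computed from it.

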